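Feed two bars from a sprung escapement feeder

ROBOT

A 6-joint arm with a two-finger parallel gripper is mounted at the origin on a cart in front of the work surface, level with it; the furniture and walls round the work are solid. World frame = base frame: x ahead of the robot, y to its left, z up, the work surface at z = 0. Lengths are in mm, angles in rad, forces in N, time in s.
With the tool pointing down it reaches from about 350 to 875 mm from the base axis. Payload 4.2 kg.
Tool frame: the origin (TCP) lies on the centre line of the jaws, within the pads' length; the fingertips stand 17 mm ahead of it and the grasp point (between the pads) lies 2 mm behind it (tip_reach is the distance from the TCP to the fingertips, in mm); z points along the fingers, y is the direction in which the jaws open and shut (so a half turn about z gives the same grasp; the last joint's range is limited). The gripper opens to 85 mm and grips with 20 to 120 N. Pads are 22 mm wide; open, the fingers measure 114 mm over their backs; the gripper's body (76 mm by 85 mm) begins 54 mm behind the grasp point. The pads swing forward as they close: fully open they stand 13 mm farther back than shut.
Start: joints at [-0.994, 0.385, 0.008, 0, -1.194, -0.259], TCP at [195.314, -593.677, 248.312] pointing down, gripper open.
Joint ranges: [-3.14, 3.14], [-1.21, 2.06], [-1.07, 1.41], [-3.16, 2.05], [-2.99, -0.16], [-3.1, 3.1]. Speed limits (rad/s): [2.79, 2.79, 3.14, 3.14, 3.14, 3.14].

INTERFACE

Orientations are given as a 3x3 rotation matrix whose columns are the frame's x, y, z axes.
In Python, from rig import * gives the robot as it stands.
- The arm moves only by the tool arm_command, never from a script. Its argument "commands" is a list of rows, each an object of numbers: "tx", "ty", "tz": the shift along the tool's x, y, z in m; "roll": the turn about the tool's z in degrees. A call has exactly 8 rows; each row is the pose to reach, as a shift and turn from the pose commanded when the call began, along the tool's axes at that moment; what a row does not reach only later rows make up. A row lasts 1/10 s, in which the tool goes at most 50 mm and 8.59 degrees, less where a joint would pass 70% of its speed; a pose out of reach is approached as far as the arm can. A call with a gripper value outside its range is refused whole. "fingers" is the closure, from -1 (fully open) to 1 (shut), set as the call begins (left out, the last holds). The fingers move at their own pace and stop on an object; the grip force is fixed at half the most. Time passes only in rows, so rows that repeat a pose let the fingers close, or fill a call up. It gives the time, the measured TCP pose, the force and the opening at its end, in the units of the state.
- get_state(): the state, without advancing time (a new reading comes with each control period).
- read_camera(name): name is "scene" or "top" or "wrist"; returns (picture, depth): 480x640x3 uint8, red, green, blue; 480x640 float32, mm along the optical axis (not along the pixel's ray), 0 where there is no reading.
- camera_params(name): a dict with "fov_y" (degrees; the focal length in pixels is half the picture's height over the tangent of half this angle, whatever the lens; pixels are square), "cx", "cy" (the principal point, pixels), "T" (4x4, takes a point from camera to world coordinates). Camera axes: x right, y down, z forward; pixel columns grow to the right and rows downward; lengths in mm; the calibration is good to about 2 mm. A picture is of the moment at which its call begins: read the wrist's pose just before it. camera_params takes no time and is no camera call; for the wrist camera it gives the pose at the moment of the call.
- job_done(): hands the job in, once; it reports no verdict.
Trained networks look in the newest picture that a camera, given by its name, has taken for a name from the list of things; names that differ only in an ending like _2 or _b are one class to them, and where a whole thing is asked for, a point or a joint stands for the part that bears it (a point fixed in the world has none). Each returns a list of dicts, best first, with "confidence" (0 to 1); they miss things now and then, are a little off and sometimes report something else, mostly with a low value. They report only what shows in the picture. A call takes as long as a camera call. They do not tell look-alikes from the thing itself.
- recognise(camera, query): "extent" ([left, top, width, height] in pixels, round what is visible of it).
The state is a dict: "clock": time; "joint_positions": joint angles; "joint_velocities": joint speeds; "joint_torque": joint torques, N m; "tool_pos": TCP position; "tcp_rot": TCP orientation; "wrist_force": force on the tool from outside, world axes, zero at the start; "wrist_torque": the same for the moment, N m; "opening": opening from 0.0 (shut) to 1.0 (fully open).
Only numpy, scipy, OpenCV 4.12 (cv2) and the standard library are available. Lean on these libraries where they do the work, as an engineer would, in place of code of your own. Each camera call takes 0.05 s, during which the arm holds its last target.

TASK

Feed two of the brass bars down to the low end of the feeder, one at a time: press the red sprung plunger down until it bottoms on its inner stop, so that one bar rolls out, let it come right up, and press it again for the second bar. How deep the stop lies is not known, so feel for it, and do not force the plunger: never more than 45 N. Leave the other two bars waiting behind the gate and the plunger right up; do not touch the bars or move the things lying around.

Things in the scene. Friction and masses are not known exactly. Their poses are not given: they have to be found in the camera images.
- feeder: Fixed bar feeder: grey base 240 x 235 mm; aluminium chute with green cheeks (tops at most 117 mm above the table); plunger housing at its right (-y) side. Origin on the table under the chute's middle; x uphill along the chute (roughly away from the robot), y left, z up. Chute 118 mm wide inside, from x = -105 mm (low end wall) to +109 mm, floor 75 mm high at x = 0, falling 12 degrees to -x.
- gate_mid (a point): Point on the chute floor at the gate, a small steel lip, at feeder x = -30 mm. Bars waiting behind it have their centres at feeder x = -23 mm or more, lying against each other uphill.
- low_end (a point): Where the centre of the first bar fed comes to rest against the low end wall, feeder x about -94 mm; the second rests against it, at about x = -73 mm.
- plunger_cap (a point): Centre of the flat top face of the red cap (44 mm diameter, 10 mm thick, on a 16 mm stem, 44 mm clear of its housing at rest). Its z axis points out of the face along the plunger: 30 degrees from vertical, leaning to the feeder's -y (right, away from the chute); its x axis is level. At rest at feeder (-30, -142, 135) mm. Press it along its -z; it slides in a straight line.
- plunger (a joint): Travel of the red plunger, m; 0 = right up. First 6 to 30 mm (differs each time, unseen) against a light spring (2.5 to 6 N); then a trip pin adds 5 N, growing to 11 to 15 N in all over 6 mm more, to a hard stop. Only near that stop does the gate open; a bar rolls down within about 1 s. Let go, it springs up, the gate shuts and the next bar rolls to it. Over 45 N is damage.
- bar_1: Brass round bar, 22 mm diameter, 110 mm long, lying across the chute; origin at its centre, y along the bar; 0.1 to 0.2 kg. At the start number 1 from the gate.
- bar_2: Brass round bar, 22 mm diameter, 110 mm long, lying across the chute; origin at its centre, y along the bar; 0.1 to 0.2 kg. At the start number 2 from the gate.
- bar_3: Brass round bar, 22 mm diameter, 110 mm long, lying across the chute; origin at its centre, y along the bar; 0.1 to 0.2 kg. At the start number 3 from the gate.
- bar_4: Brass round bar, 22 mm diameter, 110 mm long, lying across the chute; origin at its centre, y along the bar; 0.1 to 0.2 kg. At the start number 4 from the gate.
- plug_gauge: Bystander: steel plug gauge, 96 x 18 mm, lying; origin at the middle of its underside.
- ring_gauge: Bystander: steel ring, 52 mm diameter, 14 mm high; origin at the middle of its underside.
- marker: Bystander: red and white marker pen, 135 mm long, lying; origin at the middle of its underside.
Things that resemble listed ones, but are neither listed nor needed, are in the scene too. What is shaped like the bar_4 but green or turquoise is not meant.

How it is judged (in metres and radians):
On the way:
1. the first bar has rolled to the low end while the other three are held behind the gate (x of bar_1 in the frame of feeder between -0.115 and -0.058 m and z of bar_1 in the frame of feeder below 0.085 m and linear speed of bar_1 below 0.02 m/s and x of each of bar_2, bar_3, bar_4 in the frame of feeder above -0.03 m), for 0.2 s.
At the end, for the whole second after the job is handed in: Bars 1 and 2 lie at rest in the low end of the chute (centres between x = -115 and -58 mm of the feeder), bars 3 and 4 at rest in the chute behind the gate (centres above x = -30 mm), the plunger is up again (within 3 mm) (x of bar_1 in the frame of feeder between -0.115 and -0.058 m and z of each of bar_1, bar_2 in the frame of feeder below 0.085 m and linear speed of each of bar_1, bar_2, bar_3, bar_4 below 0.02 m/s and x of bar_2 in the frame of feeder between -0.115 and -0.058 m and x of each of bar_3, bar_4 in the frame of feeder above -0.03 m and value of joint plunger below 0.003 m); the robot touches nothing.
It fails at once if the feeder or its plunger is pressed harder than 45 N (contact force between any of the fingers, the arm and feeder above 45 N).
It fails at once if the robot touches a bar (contact force between any of the fingers, the arm and bar_1 above 0.5 N or contact force between any of the fingers, the arm and bar_2 above 0.5 N or contact force between any of the fingers, the arm and bar_3 above 0.5 N or contact force between any of the fingers, the arm and bar_4 above 0.5 N).
It fails at once if a bystander is moved by more than 30 mm (distance of any of plug_gauge, ring_gauge, marker from where it was at the start of the episode above 0.03 m).
It also fails if it takes over 40 s, if anything falls off the work surface, if the arm or the gripper's body presses on something with over 40 N, if the wrist force passes 120 N, or if a joint passes its speed limit or range.

## Working session

There is one attempt and no reset: what is moved stays moved. The work goes in short steps, Python scripts to look and compute and a tool call to move; the robot and the scene stay as the last step left them, time stands still between calls to the robot, and variables do not carry over. Pictures are saved under pics/ and viewed, and the job is handed in when it is done.

Besides the shell and the picture viewer there is one more tool, called after "Call:" by a JSON object that holds its "op" and its "data", one argument or row to a line. arm_command: Moves the arm, as the interface text tells. Its arguments: {"type":"object","properties":{"commands":{"type":"array","items":{"type":"object","properties":{"tx":{"type":"number"},"ty":{"type":"number"},"tz":{"type":"number"},"roll":{"type":"number"}}}},"fingers":{"type":"number"}},"required":["commands"]}

```bash
ls; mkdir -p pics
python3 - <<'E'
from rig import *
import cv2,json
s=get_state();print(s)
for c in("scene","top","wrist"):
    p,d=read_camera(c);cv2.imwrite(f"pics/{c}0.png",p[:,:,::-1]);
    import numpy as np;np.save(f"{c}0.npy",d)
    k=camera_params(c);print(c,k)
    if c!="wrist":
        for q in("plunger_cap","feeder","bar_1"):print(q,recognise(c,q))
E
```

```text
pics
{'clock': 0.0, 'joint_positions': array([-9.94375202e-01,  3.85524229e-01,  6.58275954e-03, -4.94904340e-04,
       -1.19399720e+00, -2.58601059e-01]), 'joint_velocities': array([-1.66148347e-04, -1.37930095e-03, -8.02363715e-05,  7.24783079e-05,
       -2.97685861e-04, -1.28603362e-03]), 'joint_torque': array([ 1.52222980e-03, -3.92284584e+01,  1.88406909e+01,  4.18631002e+00,
       -4.56686728e-03, -2.11948816e-06]), 'tool_pos': array([ 195.14718809, -593.15581472,  247.22481567]), 'tcp_rot': array([[-9.49975899e-01, -3.12322237e-01, -7.81783153e-04],
       [-3.12323198e-01,  9.49973700e-01,  2.04695774e-03],
       [ 1.03363014e-04,  2.18872953e-03, -9.99997599e-01]]), 'wrist_force': array([ 0.05604837, -0.19032002, -0.33373123]), 'wrist_torque': array([-0.03996291,  0.0347449 ,  0.05117746]), 'opening': 0.9975332956190963}
scene {'fov_y': 55.2788068598723, 'cx': 323.63883837488675, 'cy': 245.9724648601934, 'T': array([[ 7.55779408e-01,  4.80769570e-01, -4.44587570e-01,
         1.04896487e+03],
       [ 6.54778550e-01, -5.46649054e-01,  5.21957721e-01,
        -5.38213096e
[... 1540 characters left out ...]
.6], 'confidence': 0.73}, {'extent': [291.4, 224.9, 48.9, 13.2], 'confidence': 0.61}, {'extent': [299.8, 253.9, 46.4, 14.6], 'confidence': 0.58}, {'extent': [180.3, 176.3, 43.9, 31.2], 'confidence': 0.56}, {'extent': [282.2, 200.6, 114.2, 109.4], 'confidence': 0.26}]
wrist {'fov_y': 58.96902111814218, 'cx': 318.76885204680406, 'cy': 231.6017994242402, 'T': array([[-3.12307778e-01,  9.01148275e-01,  3.00658674e-01,
         1.17887738e+02],
       [ 9.49980237e-01,  2.95859453e-01,  1.00023662e-01,
        -6.20294950e+02],
       [ 1.18343992e-03,  3.16857966e-01, -9.48472260e-01,
         3.75114878e+02],
       [ 0.00000000e+00,  0.00000000e+00,  0.00000000e+00,
         1.00000000e+00]])}
```

Run:
```python
import cv2
a=cv2.imread('pics/scene0.png')[150:350,200:440];b=cv2.imread('pics/top0.png')[180:330,260:420]
cv2.imwrite('pics/s0c.png',cv2.resize(a,None,fx=3,fy=3,interpolation=2));cv2.imwrite('pics/t0c.png',cv2.resize(b,None,fx=4,fy=4,interpolation=2))
```

```text
(no output)
```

View pics/s0c.png

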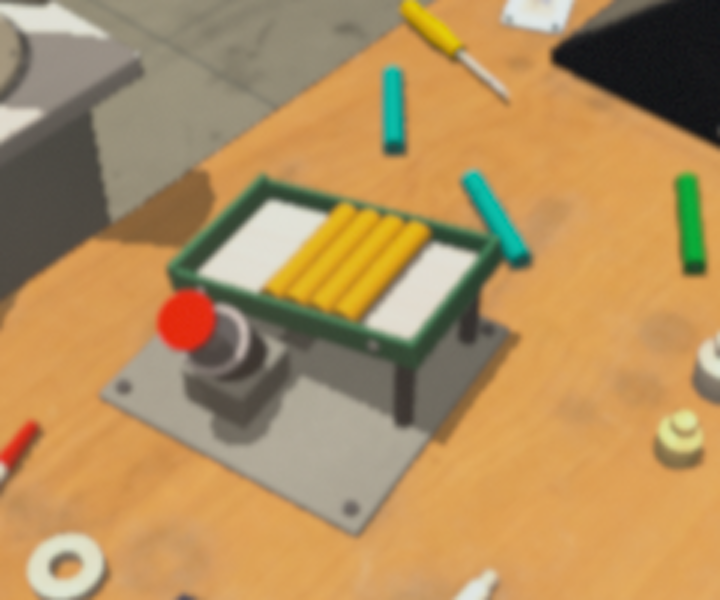

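View pics/t0c.png

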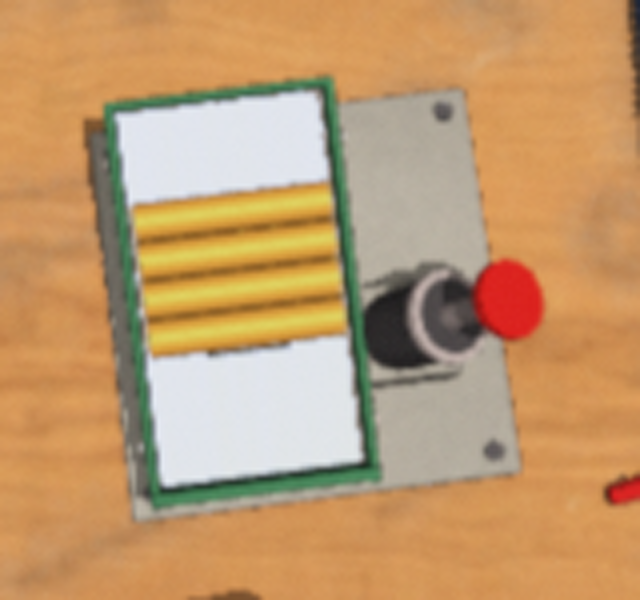

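View pics/top0.png

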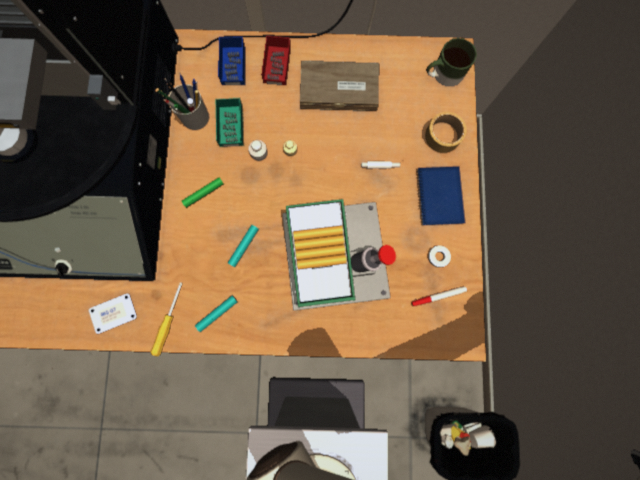

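View pics/wrist0.png

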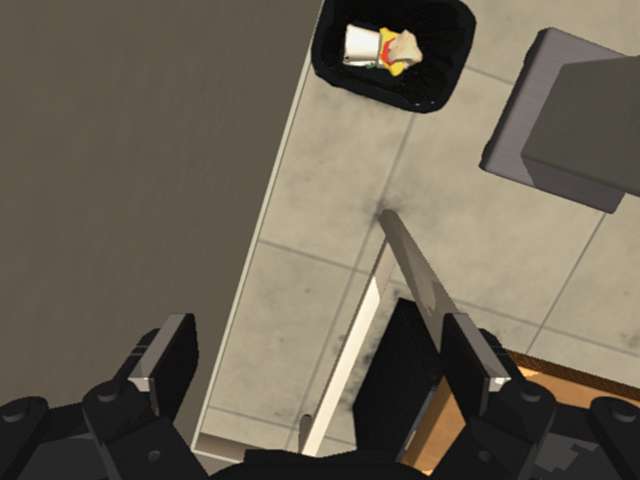

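The top view shows the red cap at about (387,255) and four brass bars at about (320,247). The chute's uphill end is at the top of the picture. The red end of the marker at (420,302) is the only other red item nearby, and it's flat on the table, so it isn't the cap. Next I'll measure the cap from both depth views and get the feeder yaw.

```bash
cat > h.py <<'E'
from rig import *
import numpy as np,cv2
def world(u,v,z,k,T=None):
    f=240/np.tan(np.radians(k['fov_y']/2));T=k['T'] if T is None else T
    P=np.stack([(u-k['cx'])/f*z,(v-k['cy'])/f*z,z,np.ones_like(z)],-1)
    return (P@T.T)[...,:3]
def cloud(d,k):
    v,u=np.mgrid[:480,:640].astype(float);return world(u,v,d.astype(float),k)
def redmask(p):
    h=cv2.cvtColor(p,cv2.COLOR_RGB2HSV);return ((h[...,0]<8)|(h[...,0]>172))&(h[...,1]>170)&(h[...,2]>120)
def proj(P,k):
    f=240/np.tan(np.radians(k['fov_y']/2));q=np.linalg.inv(k['T'])@np.r_[P,1];return k['cx']+f*q[0]/q[2],k['cy']+f*q[1]/q[2]
E
python3 - <<'E'
from h import *
rays=[]
for c,box in(("scene",(245,240,285,275)),("top",(372,240,400,270))):
    p=cv2.imread(f'pics/{c}0.png')[:,:,::-1].copy();d=np.load(c+'0.npy');k=camera_params(c);W=cloud(d,k)
    m=redmask(p);mm=np.zeros_like(m);mm[box[1]:box[3],box[0]:box[2]]=1;m&=mm&(d>0)
    P=W[m];e=cv2.erode(m.astype(np.uint8),np.ones((3,3)))>0;Q=W[e];Q=Q[Q[:,2]>90]
    v,u=np.nonzero(m);(cu,cv_),ax,an=cv2.fitEllipse(np.c_[u,v][:,None].astype(np.float32)) if False else ((u.mean(),v.mean()),0,0)
    n=np.linalg.svd(Q-Q.mean(0))[2][2];n*=np.sign(n[2])
    print(c,m.sum(),(cu,cv_),'mean',P.mean(0),Q.mean(0),'n',n,np.degrees(np.arccos(n[2])),np.degrees(np.arctan2(n[1],n[0])))
    r=world(np.array(cu),np.array(cv_),np.array(1.),k)-k['T'][:3,3];rays.append((k['T'][:3,3],r/np.linalg.norm(r)))
A=sum(np.eye(3)-np.outer(r,r) for o,r in rays);b=sum((np.eye(3)-np.outer(r,r))@o for o,r in rays)
X=np.linalg.solve(A,b);print('triang',X,[np.linalg.norm((np.eye(3)-np.outer(r,r))@(X-o)) for o,r in rays])
# green cheeks from both cams
for c in("scene","top"):
    p=cv2.imread(f'pics/{c}0.png')[:,:,::-1].copy();d=np.load(c+'0.npy');k=camera_params(c);W=cloud(d,k)
    h=cv2.cvtColor(p,cv2.COLOR_RGB2HSV);g=(h[...,0]>55)&(h[...,0]<85)&(h[...,1]>80)
    g&=(W[...,2]>60)&(W[...,2]<125)&(np.linalg.norm(W[...,:2]-X[:2]-[0,90],axis=-1)<220)
    P=W[g];r=cv2.minAreaRect(P[:,:2].astype(np.float32));print(c,len(P),r,P[:,2].min(),P[:,2].max())
    y=(h[...,0]>15)&(h[...,0]<30)&(h[...,1]>180)&(W[...,2]>80)&(W[...,2]<140)&(np.linalg.norm(W[...,:2]-X[:2]-[0,120],axis=-1)<100)
    P=W[y];print('bars',len(P),P.mean(0) if len(P) else 0,cv2.minAreaRect(P[:,:2].astype(np.float32)) if len(P) else 0)
    if c=='top':
        n=(abs(W[...,2]-6)<6)
E
```

```text
scene 300 (np.float64(261.93666666666667), np.float64(256.2366666666667)) mean [ 539.71293256 -137.39226987  137.0709288 ] [ 539.83595118 -137.44015282  137.20224165] n [ 0.08012464 -0.50665117  0.85841985] 30.86037626394218 -81.01335214095556
top 271 (np.float64(386.859778597786), np.float64(254.54981549815497)) mean [ 537.85790356 -137.28529671  134.0732069 ] [ 537.46584765 -136.41465992  136.6473547 ] n [ 0.0736722  -0.49004024  0.86858101] 29.705840310849002 -81.45023443795789
triang [ 538.03579304 -136.67540822  135.13085559] [np.float64(0.49441285467396107), np.float64(0.4944128546739714)]
scene 418 ((546.7555541992188, 5.924201965332031), (222.36886596679688, 130.9471435546875), 8.780889511108398) 67.29283510765379 122.93738352046955
bars 1126 [562.55328088   6.62083354 100.96912817] ((558.229736328125, 10.307235717773438), (81.7961654663086, 116.79548645019531), 9.152043342590332)
top 616 ((543.2392578125, 4.644844055175781), (220.558837890625, 129.09564208984375), 8.968416213989258) 68.7896672152383 120.09313584438178
bars 642 [554.46789028   7.18473366  94.04773609] ((549.0315551757812, 6.7325897216796875), (67.15534973144531, 104.4398193359375), 7.743704795837402)
```

The two depth views and the triangulation agree: cap at (538,-137,135), tilt about 30°, feeder yaw about 8.9°. The implied feeder origin, about (546,8), matches the chute cheeks. Now moving above the cap with the jaws shut.

Call:
{"op": "arm_command", "data": {
  "commands": [
    {"tx": -0.015,"ty": 0.01,"tz": 0,"roll": -4},
    {"tx": -0.04,"ty": 0.026,"tz": 0,"roll": -9},
    {"tx": -0.07,"ty": 0.046,"tz": 0.0,"roll": -14},
    {"tx": -0.105,"ty": 0.069,"tz": 0.0,"roll": -20},
    {"tx": -0.14,"ty": 0.092,"tz": 0.0,"roll": -26},
    {"tx": -0.175,"ty": 0.114,"tz": 0,"roll": -32},
    {"tx": -0.205,"ty": 0.134,"tz": 0,"roll": -37},
    {"tx": -0.2325,"ty": 0.152,"tz": 0,"roll": -40}
  ],
  "fingers": 1
}}

```text
clock: 1.25
tool_pos: [369.6, -375.1, 248.6]
tcp_rot: [[-0.524, -0.852, 0.001], [-0.852, 0.524, -0.0], [-0.0, -0.001, -1.0]]
wrist_force: [0.7, 0.1, 0.5]
opening: -0.001
```

Call:
{"op": "arm_command", "data": {
  "commands": [
    {"tx": -0.03,"ty": -0.004,"tz": 0,"roll": -5},
    {"tx": -0.07,"ty": -0.009,"tz": 0,"roll": -11},
    {"tx": -0.115,"ty": -0.014,"tz": 0.0,"roll": -18},
    {"tx": -0.16,"ty": -0.02,"tz": 0.0,"roll": -25},
    {"tx": -0.2,"ty": -0.025,"tz": 0.0,"roll": -31},
    {"tx": -0.24,"ty": -0.03,"tz": 0.005,"roll": -36},
    {"tx": -0.265,"ty": -0.033,"tz": 0.01,"roll": -40.5},
    {"tx": -0.275,"ty": -0.034,"tz": 0.018,"roll": -40.5}
  ]
}}

```text
clock: 2.05
tool_pos: [544.1, -158.9, 230.4]
tcp_rot: [[0.154, -0.988, 0.002], [-0.988, -0.154, -0.0], [0.0, -0.001, -1.0]]
wrist_force: [-0.5, 0.4, 0.1]
opening: -0.002
```

Run:
```python
from h import *
s=get_state();print(s['clock'],s['tool_pos'],s['tcp_rot'].round(4),s['wrist_force'],s['joint_positions'])
for c in("wrist","scene","top"):
    k=camera_params(c);p,d=read_camera(c);cv2.imwrite(f"pics/{c}1.png",p[:,:,::-1]);np.save(c+'1.npy',d)
    m=redmask(p)&(d>0);W=cloud(d,k);m&=(W[...,2]>90)&(W[...,2]<170)
    if m.sum()>50:
        P=W[m];print(c,m.sum(),P.mean(0),np.median(P,0))
        n,l,st,ce=cv2.connectedComponentsWithStats(m.astype(np.uint8));print(st[1:],ce[1:])
```

```text
2.05 [ 544.13587775 -158.9391653   230.38829951] [[ 1.544e-01 -9.880e-01  1.500e-03]
 [-9.880e-01 -1.545e-01 -1.000e-04]
 [ 3.000e-04 -1.500e-03 -1.000e+00]] [-0.48400922  0.42902525  0.13573748] [ 1.63950251e-03  2.99219838e-01 -1.66269978e-01  1.23940092e-04
 -1.10378836e+00  1.53375669e-01]
wrist 3392 [ 539.98736422 -141.39885912  134.47756763] [ 540.262056   -141.19044969  134.61491295]
[[ 284  244   74   64 3392]] [[320.97641509 274.71933962]]
scene 288 [ 544.65771791 -131.10749316  136.81841344] [ 540.10961438 -138.04276787  136.68384542]
[[519 206   2   2   4]
 [253 247  19  20 284]] [[519.5        206.5       ]
 [261.79577465 256.57394366]]
top 254 [ 537.61369745 -137.5904245   135.47750164] [ 537.25942229 -137.43748894  135.58312651]
[[379 245  17  20 254]] [[387.11417323 254.59448819]]
```

View pics/wrist1.png

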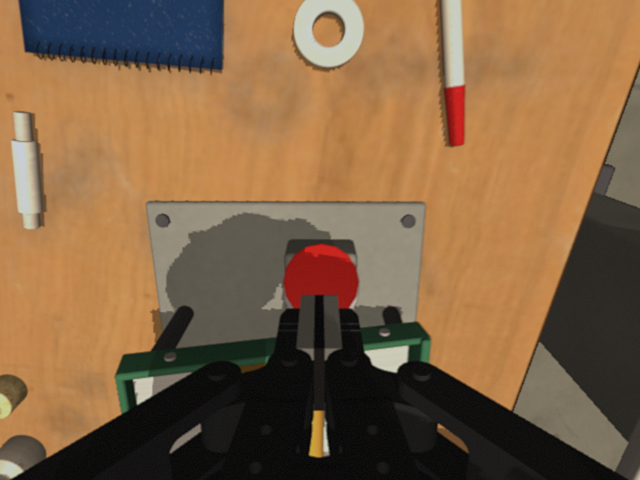

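View pics/scene1.png

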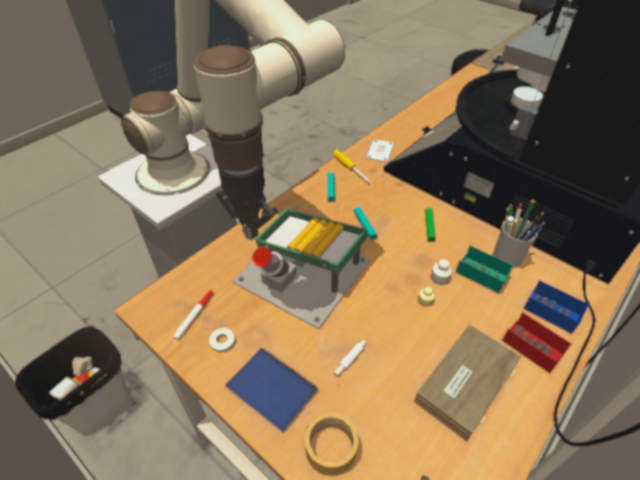

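The wrist view shows the shut fingertips at about (320,300), lined up with the cap centre in feeder x (column 321). Going down to about 20 mm off the cap face, on the plunger's line.

Call:
{"op": "arm_command", "data": {
  "commands": [
    {"tx": -0.001,"ty": 0.0,"tz": 0.01,"roll": 0},
    {"tx": -0.002,"ty": 0.001,"tz": 0.025,"roll": 0},
    {"tx": -0.004,"ty": 0.002,"tz": 0.04,"roll": 0},
    {"tx": -0.0045,"ty": 0.002,"tz": 0.05,"roll": 0},
    {"tx": -0.0045,"ty": 0.002,"tz": 0.056,"roll": 0},
    {"tx": -0.0045,"ty": 0.002,"tz": 0.059,"roll": 0},
    {"tx": -0.0045,"ty": 0.002,"tz": 0.059,"roll": 0},
    {"tx": -0.0045,"ty": 0.002,"tz": 0.059,"roll": 0}
  ]
}}

```text
clock: 3.0
tool_pos: [540.2, -156.8, 171.9]
tcp_rot: [[0.151, -0.988, 0.001], [-0.988, -0.151, -0.0], [0.0, -0.001, -1.0]]
wrist_force: [-0.5, -0.4, -0.8]
opening: -0.002
```

Run:
```python
from h import *
s=get_state();print(s['clock'],s['tool_pos'],s['wrist_force'])
p,d=read_camera('scene');cv2.imwrite('pics/s2.png',cv2.resize(p[190:310,200:360,::-1],None,fx=5,fy=5,interpolation=2))
p,d=read_camera('wrist');cv2.imwrite('pics/w2.png',p[:,:,::-1])
```

```text
3.0 [ 540.1745824 -156.8236294  171.852422 ] [-0.45722647 -0.40429907 -0.77544197]
```

View pics/s2.png

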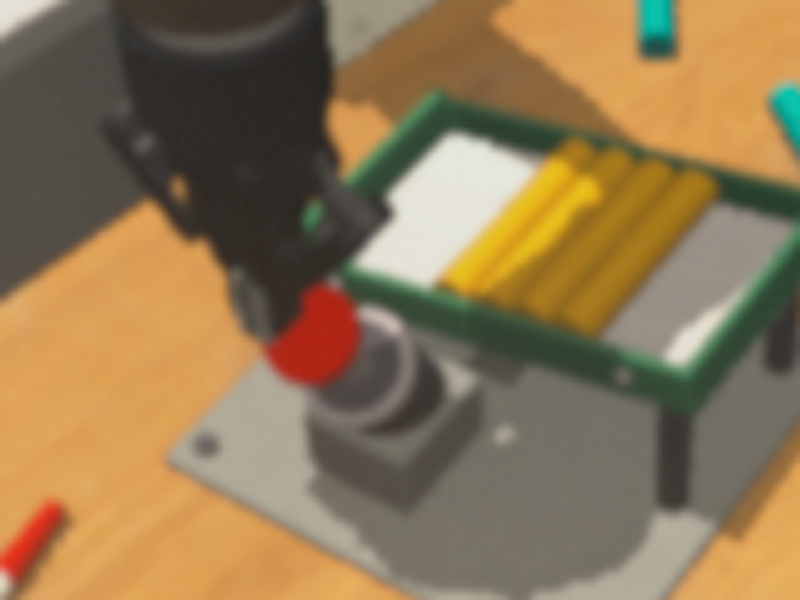

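View pics/w2.png

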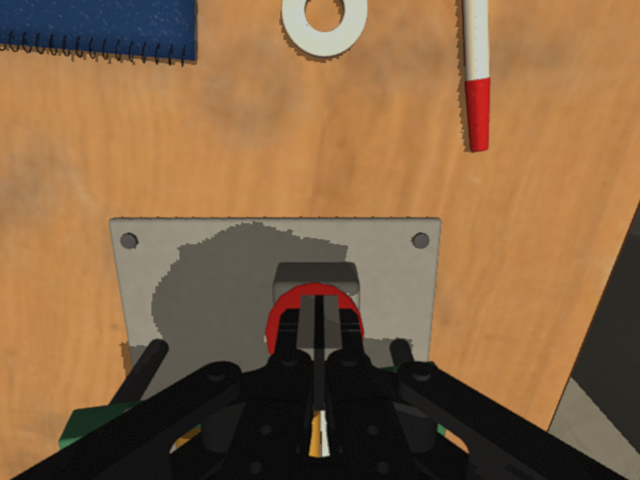

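The tip is centred over the cap and all four bars are still behind the gate. Starting in along the plunger axis.

Call:
{"op": "arm_command", "data": {
  "commands": [
    {"tx": -0.0015,"tz": 0.0026},
    {"tx": -0.003,"tz": 0.0052},
    {"tx": -0.0045,"tz": 0.0078},
    {"tx": -0.006,"tz": 0.0104},
    {"tx": -0.007,"tz": 0.0121},
    {"tx": -0.008,"tz": 0.0139},
    {"tx": -0.008,"tz": 0.0139},
    {"tx": -0.008,"tz": 0.0139}
  ]
}}

```text
invalid input at $.commands[0]: expected keys tx, ty, tz, roll
```

Call:
{"op": "arm_command", "data": {
  "commands": [
    {"tx": -0.0005,"tz": 0.0009},
    {"tx": -0.001,"tz": 0.0017},
    {"tx": -0.0015,"tz": 0.0026},
    {"tx": -0.002,"tz": 0.0035},
    {"tx": -0.002,"tz": 0.0035},
    {"tx": -0.002,"tz": 0.0035},
    {"tx": -0.002,"tz": 0.0035},
    {"tx": -0.002,"tz": 0.0035}
  ]
}}

```text
invalid input at $.commands[0]: expected keys tx, ty, tz, roll
```

Call:
{"op": "arm_command", "data": {
  "commands": [
    {"tx": -0.0015,"ty": 0,"tz": 0.0026,"roll": 0},
    {"tx": -0.003,"ty": 0,"tz": 0.0052,"roll": 0},
    {"tx": -0.0045,"ty": 0,"tz": 0.0078,"roll": 0},
    {"tx": -0.006,"ty": 0,"tz": 0.0104,"roll": 0},
    {"tx": -0.007,"ty": 0,"tz": 0.0121,"roll": 0},
    {"tx": -0.008,"ty": 0,"tz": 0.0139,"roll": 0},
    {"tx": -0.008,"ty": 0,"tz": 0.0139,"roll": 0},
    {"tx": -0.008,"ty": 0,"tz": 0.0139,"roll": 0}
  ]
}}

```text
clock: 3.9
tool_pos: [538.6, -148.7, 157.4]
tcp_rot: [[0.151, -0.988, -0.0], [-0.988, -0.151, -0.0], [0.0, 0.0, -1.0]]
wrist_force: [0.1, -0.4, -0.1]
opening: 0.0
```

Not in contact yet, about 4 mm short of the face. Going on in 4 mm steps.

Call:
{"op": "arm_command", "data": {
  "commands": [
    {"tx": -0.0005,"ty": 0,"tz": 0.0009,"roll": 0},
    {"tx": -0.001,"ty": 0,"tz": 0.0017,"roll": 0},
    {"tx": -0.0015,"ty": 0,"tz": 0.0026,"roll": 0},
    {"tx": -0.002,"ty": 0,"tz": 0.0035,"roll": 0},
    {"tx": -0.002,"ty": 0,"tz": 0.0035,"roll": 0},
    {"tx": -0.002,"ty": 0,"tz": 0.0035,"roll": 0},
    {"tx": -0.002,"ty": 0,"tz": 0.0035,"roll": 0},
    {"tx": -0.002,"ty": 0,"tz": 0.0035,"roll": 0}
  ]
}}

```text
clock: 4.7
tool_pos: [538.3, -146.8, 154.0]
tcp_rot: [[0.151, -0.988, 0.0], [-0.988, -0.151, -0.0], [0.0, -0.0, -1.0]]
wrist_force: [-0.4, 0.3, -0.1]
opening: 0.0
```

Call:
{"op": "arm_command", "data": {
  "commands": [
    {"tx": -0.0005,"ty": 0,"tz": 0.0009,"roll": 0},
    {"tx": -0.001,"ty": 0,"tz": 0.0017,"roll": 0},
    {"tx": -0.0015,"ty": 0,"tz": 0.0026,"roll": 0},
    {"tx": -0.002,"ty": 0,"tz": 0.0035,"roll": 0},
    {"tx": -0.002,"ty": 0,"tz": 0.0035,"roll": 0},
    {"tx": -0.002,"ty": 0,"tz": 0.0035,"roll": 0},
    {"tx": -0.002,"ty": 0,"tz": 0.0035,"roll": 0},
    {"tx": -0.002,"ty": 0,"tz": 0.0035,"roll": 0}
  ]
}}

```text
clock: 5.5
tool_pos: [538.0, -144.8, 150.5]
tcp_rot: [[0.151, -0.988, 0.0], [-0.988, -0.151, -0.0], [0.0, -0.0, -1.0]]
wrist_force: [-1.2, -1.0, 2.1]
opening: -0.001
```

Contact: about 2.3 N along the axis, which fits the light spring.

Call:
{"op": "arm_command", "data": {
  "commands": [
    {"tx": -0.0005,"ty": 0,"tz": 0.0009,"roll": 0},
    {"tx": -0.001,"ty": 0,"tz": 0.0017,"roll": 0},
    {"tx": -0.0015,"ty": 0,"tz": 0.0026,"roll": 0},
    {"tx": -0.002,"ty": 0,"tz": 0.0035,"roll": 0},
    {"tx": -0.002,"ty": 0,"tz": 0.0035,"roll": 0},
    {"tx": -0.002,"ty": 0,"tz": 0.0035,"roll": 0},
    {"tx": -0.002,"ty": 0,"tz": 0.0035,"roll": 0},
    {"tx": -0.002,"ty": 0,"tz": 0.0035,"roll": 0}
  ]
}}

```text
clock: 6.3
tool_pos: [537.7, -142.8, 147.0]
tcp_rot: [[0.151, -0.988, 0.0], [-0.988, -0.151, 0.0], [0.0, -0.0, -1.0]]
wrist_force: [0.4, 0.5, 2.1]
opening: -0.002
```

Call:
{"op": "arm_command", "data": {
  "commands": [
    {"tx": -0.0005,"ty": 0,"tz": 0.0009,"roll": 0},
    {"tx": -0.001,"ty": 0,"tz": 0.0017,"roll": 0},
    {"tx": -0.0015,"ty": 0,"tz": 0.0026,"roll": 0},
    {"tx": -0.002,"ty": 0,"tz": 0.0035,"roll": 0},
    {"tx": -0.002,"ty": 0,"tz": 0.0035,"roll": 0},
    {"tx": -0.002,"ty": 0,"tz": 0.0035,"roll": 0},
    {"tx": -0.002,"ty": 0,"tz": 0.0035,"roll": 0},
    {"tx": -0.002,"ty": 0,"tz": 0.0035,"roll": 0}
  ]
}}

```text
clock: 7.1
tool_pos: [537.4, -140.9, 143.5]
tcp_rot: [[0.151, -0.988, 0.0], [-0.988, -0.151, 0.0], [0.0, -0.0, -1.0]]
wrist_force: [-0.8, -1.5, 3.1]
opening: 0.001
```

Call:
{"op": "arm_command", "data": {
  "commands": [
    {"tx": -0.0005,"ty": 0,"tz": 0.0009,"roll": 0},
    {"tx": -0.001,"ty": 0,"tz": 0.0017,"roll": 0},
    {"tx": -0.0015,"ty": 0,"tz": 0.0026,"roll": 0},
    {"tx": -0.002,"ty": 0,"tz": 0.0035,"roll": 0},
    {"tx": -0.002,"ty": 0,"tz": 0.0035,"roll": 0},
    {"tx": -0.002,"ty": 0,"tz": 0.0035,"roll": 0},
    {"tx": -0.002,"ty": 0,"tz": 0.0035,"roll": 0},
    {"tx": -0.002,"ty": 0,"tz": 0.0035,"roll": 0}
  ]
}}

```text
clock: 7.9
tool_pos: [537.3, -139.4, 140.9]
tcp_rot: [[0.152, -0.988, 0.001], [-0.988, -0.152, -0.001], [0.001, -0.001, -1.0]]
wrist_force: [-2.2, -2.5, 7.1]
opening: -0.004
```

Trip pin felt: about 7.4 N, and the tool lags its command by about 1 mm. Going on in smaller steps.

Call:
{"op": "arm_command", "data": {
  "commands": [
    {"tx": -0.0005,"ty": 0,"tz": 0.0009,"roll": 0},
    {"tx": -0.001,"ty": 0,"tz": 0.0017,"roll": 0},
    {"tx": -0.001,"ty": 0,"tz": 0.0017,"roll": 0},
    {"tx": -0.001,"ty": 0,"tz": 0.0017,"roll": 0},
    {"tx": -0.001,"ty": 0,"tz": 0.0017,"roll": 0},
    {"tx": -0.001,"ty": 0,"tz": 0.0017,"roll": 0},
    {"tx": -0.001,"ty": 0,"tz": 0.0017,"roll": 0},
    {"tx": -0.001,"ty": 0,"tz": 0.0017,"roll": 0}
  ]
}}

```text
clock: 8.7
tool_pos: [537.2, -138.7, 139.8]
tcp_rot: [[0.152, -0.988, 0.001], [-0.988, -0.152, -0.002], [0.002, -0.001, -1.0]]
wrist_force: [-2.7, -3.3, 9.4]
opening: -0.005
```

Call:
{"op": "arm_command", "data": {
  "commands": [
    {"tx": -0.0005,"ty": 0,"tz": 0.0009,"roll": 0},
    {"tx": -0.001,"ty": 0,"tz": 0.0017,"roll": 0},
    {"tx": -0.001,"ty": 0,"tz": 0.0017,"roll": 0},
    {"tx": -0.001,"ty": 0,"tz": 0.0017,"roll": 0},
    {"tx": -0.001,"ty": 0,"tz": 0.0017,"roll": 0},
    {"tx": -0.001,"ty": 0,"tz": 0.0017,"roll": 0},
    {"tx": -0.001,"ty": 0,"tz": 0.0017,"roll": 0},
    {"tx": -0.001,"ty": 0,"tz": 0.0017,"roll": 0}
  ]
}}

```text
clock: 9.5
tool_pos: [537.1, -138.1, 138.7]
tcp_rot: [[0.152, -0.988, 0.001], [-0.988, -0.152, -0.002], [0.002, -0.001, -1.0]]
wrist_force: [-2.4, -4.1, 11.5]
opening: 0.004
```

Call:
{"op": "arm_command", "data": {
  "commands": [
    {"tx": -0.0005,"ty": 0,"tz": 0.0009,"roll": 0},
    {"tx": -0.001,"ty": 0,"tz": 0.0017,"roll": 0},
    {"tx": -0.001,"ty": 0,"tz": 0.0017,"roll": 0},
    {"tx": -0.001,"ty": 0,"tz": 0.0017,"roll": 0},
    {"tx": -0.001,"ty": 0,"tz": 0.0017,"roll": 0},
    {"tx": -0.001,"ty": 0,"tz": 0.0017,"roll": 0},
    {"tx": -0.001,"ty": 0,"tz": 0.0017,"roll": 0},
    {"tx": -0.001,"ty": 0,"tz": 0.0017,"roll": 0}
  ]
}}

```text
clock: 10.3
tool_pos: [537.0, -137.3, 137.2]
tcp_rot: [[0.153, -0.988, 0.002], [-0.988, -0.153, -0.003], [0.003, -0.001, -1.0]]
wrist_force: [-2.9, -4.0, 12.6]
opening: 0.003
```

Run:
```python
from h import *
s=get_state();f=s['wrist_force'];print(s['clock'],s['tool_pos'],f,f@[.077,-.494,.866])
p,d=read_camera('scene');cv2.imwrite('pics/s3.png',cv2.resize(p[190:310,200:360,::-1],None,fx=5,fy=5,interpolation=2))
```

```text
10.3 [ 537.04487697 -137.2838086   137.24866918] [-2.91501094 -3.96819898 12.63286474] 12.675895318998514
```

View pics/s3.png

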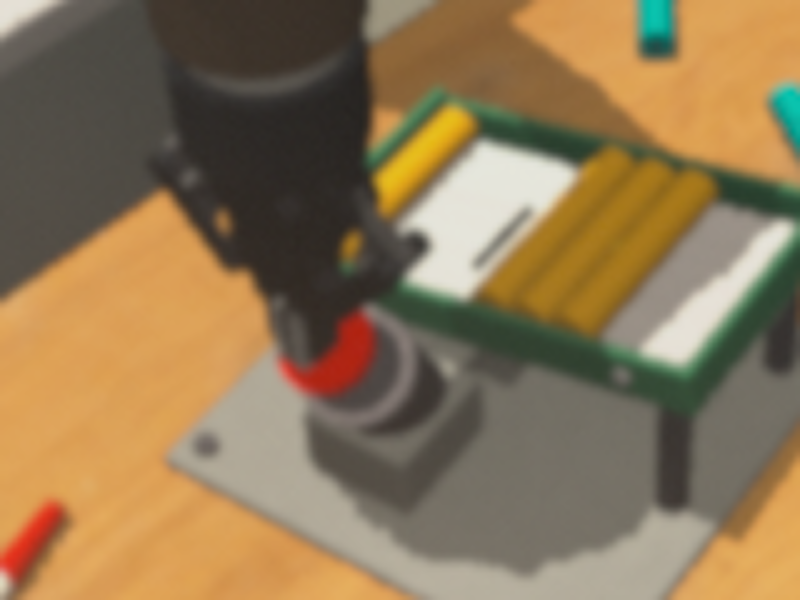

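The gate has opened: bar 1 lies at the low end (crop (410,180)) and three bars are held. One more small step to confirm the stop itself.

Call:
{"op": "arm_command", "data": {
  "commands": [
    {"tx": -0.0005,"ty": 0,"tz": 0.0009,"roll": 0},
    {"tx": -0.001,"ty": 0,"tz": 0.0017,"roll": 0},
    {"tx": -0.001,"ty": 0,"tz": 0.0017,"roll": 0},
    {"tx": -0.001,"ty": 0,"tz": 0.0017,"roll": 0},
    {"tx": -0.001,"ty": 0,"tz": 0.0017,"roll": 0},
    {"tx": -0.001,"ty": 0,"tz": 0.0017,"roll": 0},
    {"tx": -0.001,"ty": 0,"tz": 0.0017,"roll": 0},
    {"tx": -0.001,"ty": 0,"tz": 0.0017,"roll": 0}
  ]
}}

```text
clock: 11.15
tool_pos: [537.1, -137.2, 137.0]
tcp_rot: [[0.153, -0.988, 0.002], [-0.988, -0.153, -0.004], [0.005, -0.002, -1.0]]
wrist_force: [-5.6, -6.4, 18.8]
opening: 0.005
```

The tool moved only 0.2 mm while the force rose from 12.7 to 19.9 N, so that is the stop. Backing off along the axis until the tool is clear.

Call:
{"op": "arm_command", "data": {
  "commands": [
    {"tx": 0.002,"ty": 0,"tz": -0.0035,"roll": 0},
    {"tx": 0.0045,"ty": 0,"tz": -0.0078,"roll": 0},
    {"tx": 0.007,"ty": 0,"tz": -0.0121,"roll": 0},
    {"tx": 0.0095,"ty": 0,"tz": -0.0165,"roll": 0},
    {"tx": 0.012,"ty": 0,"tz": -0.0208,"roll": 0},
    {"tx": 0.0145,"ty": 0,"tz": -0.0251,"roll": 0},
    {"tx": 0.0165,"ty": 0,"tz": -0.0286,"roll": 0},
    {"tx": 0.017,"ty": 0,"tz": -0.0294,"roll": 0}
  ]
}}

```text
clock: 11.95
tool_pos: [539.2, -151.8, 162.6]
tcp_rot: [[0.151, -0.989, 0.0], [-0.989, -0.151, 0.0], [-0.0, -0.0, -1.0]]
wrist_force: [-0.5, 0.5, 0.2]
opening: -0.001
```

Call:
{"op": "arm_command", "data": {
  "commands": [
    {"tx": 0,"ty": 0,"tz": 0,"roll": 0},
    {"tx": 0,"ty": 0,"tz": 0,"roll": 0},
    {"tx": 0,"ty": 0,"tz": 0,"roll": 0},
    {"tx": 0,"ty": 0,"tz": 0,"roll": 0},
    {"tx": 0,"ty": 0,"tz": 0,"roll": 0},
    {"tx": 0,"ty": 0,"tz": 0,"roll": 0},
    {"tx": 0,"ty": 0,"tz": 0,"roll": 0},
    {"tx": 0,"ty": 0,"tz": 0,"roll": 0}
  ]
}}

```text
clock: 12.75
tool_pos: [539.0, -151.7, 162.5]
tcp_rot: [[0.151, -0.988, 0.0], [-0.988, -0.151, 0.0], [-0.0, -0.0, -1.0]]
wrist_force: [-0.1, -0.2, -0.9]
opening: -0.003
```

Run:
```python
from h import *
s=get_state();f=s['wrist_force'];print(s['clock'],s['tool_pos'],f,f@[.077,-.494,.866])
p,d=read_camera('scene');cv2.imwrite('pics/s4.png',cv2.resize(p[190:310,200:360,::-1],None,fx=5,fy=5,interpolation=2))
```

```text
12.75 [ 539.041501   -151.71363322  162.50761157] [-0.09502421 -0.20146576 -0.85243993] -0.646005756164893
```

View pics/s4.png

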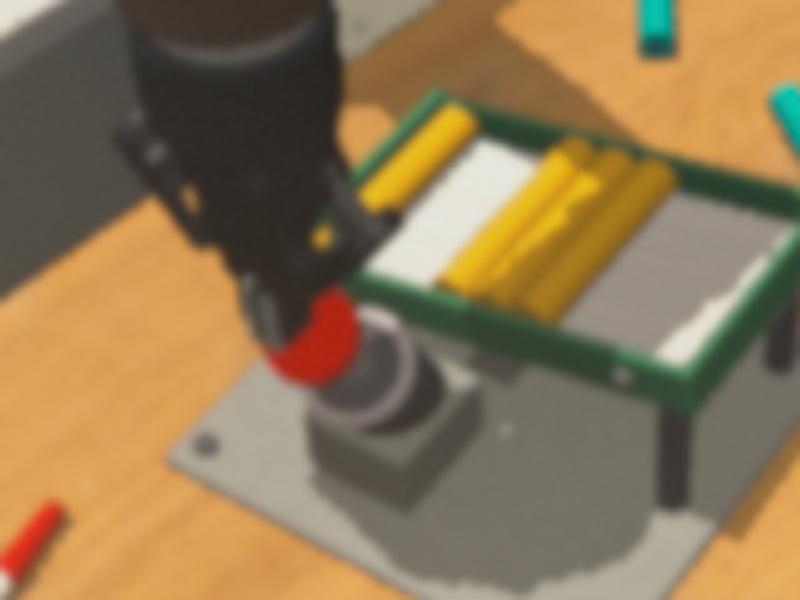

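Bar 1 is at the low end, the next bar has rolled to the gate (crop (510,215)), the cap is right up and the tool is clear. Second press, with the same line and stop: first to 28 mm, then finishing gently.

Call:
{"op": "arm_command", "data": {
  "commands": [
    {"tx": -0.0025,"ty": 0,"tz": 0.0043,"roll": 0},
    {"tx": -0.005,"ty": 0,"tz": 0.0087,"roll": 0},
    {"tx": -0.0075,"ty": 0,"tz": 0.013,"roll": 0},
    {"tx": -0.0095,"ty": 0,"tz": 0.0165,"roll": 0},
    {"tx": -0.0115,"ty": 0,"tz": 0.0199,"roll": 0},
    {"tx": -0.013,"ty": 0,"tz": 0.0225,"roll": 0},
    {"tx": -0.014,"ty": 0,"tz": 0.0242,"roll": 0},
    {"tx": -0.014,"ty": 0,"tz": 0.0242,"roll": 0}
  ]
}}

```text
clock: 13.6
tool_pos: [537.1, -138.7, 139.7]
tcp_rot: [[0.152, -0.988, 0.0], [-0.988, -0.152, -0.002], [0.002, -0.0, -1.0]]
wrist_force: [-2.6, -3.9, 8.7]
opening: 0.001
```

Call:
{"op": "arm_command", "data": {
  "commands": [
    {"tx": -0.0005,"ty": 0,"tz": 0.0009,"roll": 0},
    {"tx": -0.001,"ty": 0,"tz": 0.0017,"roll": 0},
    {"tx": -0.0015,"ty": 0,"tz": 0.0026,"roll": 0},
    {"tx": -0.002,"ty": 0,"tz": 0.0035,"roll": 0},
    {"tx": -0.002,"ty": 0,"tz": 0.0035,"roll": 0},
    {"tx": -0.002,"ty": 0,"tz": 0.0035,"roll": 0},
    {"tx": -0.002,"ty": 0,"tz": 0.0035,"roll": 0},
    {"tx": -0.002,"ty": 0,"tz": 0.0035,"roll": 0}
  ]
}}

```text
clock: 14.4
tool_pos: [537.0, -137.3, 137.2]
tcp_rot: [[0.152, -0.988, 0.001], [-0.988, -0.153, -0.003], [0.003, -0.001, -1.0]]
wrist_force: [-3.3, -5.6, 12.5]
opening: -0.002
```

Call:
{"op": "arm_command", "data": {
  "commands": [
    {"tx": -0.0005,"ty": 0,"tz": 0.0009,"roll": 0},
    {"tx": -0.001,"ty": 0,"tz": 0.0017,"roll": 0},
    {"tx": -0.001,"ty": 0,"tz": 0.0017,"roll": 0},
    {"tx": -0.001,"ty": 0,"tz": 0.0017,"roll": 0},
    {"tx": -0.001,"ty": 0,"tz": 0.0017,"roll": 0},
    {"tx": -0.001,"ty": 0,"tz": 0.0017,"roll": 0},
    {"tx": -0.001,"ty": 0,"tz": 0.0017,"roll": 0},
    {"tx": -0.001,"ty": 0,"tz": 0.0017,"roll": 0}
  ]
}}

```text
clock: 15.2
tool_pos: [537.0, -137.2, 137.0]
tcp_rot: [[0.153, -0.988, 0.002], [-0.988, -0.153, -0.004], [0.005, -0.001, -1.0]]
wrist_force: [-5.3, -6.7, 16.8]
opening: 0.004
```

Run:
```python
from h import *
s=get_state();f=s['wrist_force'];print(s['clock'],s['tool_pos'],f,f@[.077,-.494,.866])
p,d=read_camera('scene');cv2.imwrite('pics/s5.png',cv2.resize(p[190:310,200:360,::-1],None,fx=5,fy=5,interpolation=2))
```

```text
15.2 [ 537.00366686 -137.21860827  137.01128513] [-5.27500638 -6.6710175  16.81470629] 17.45084280017387
```

View pics/s5.png

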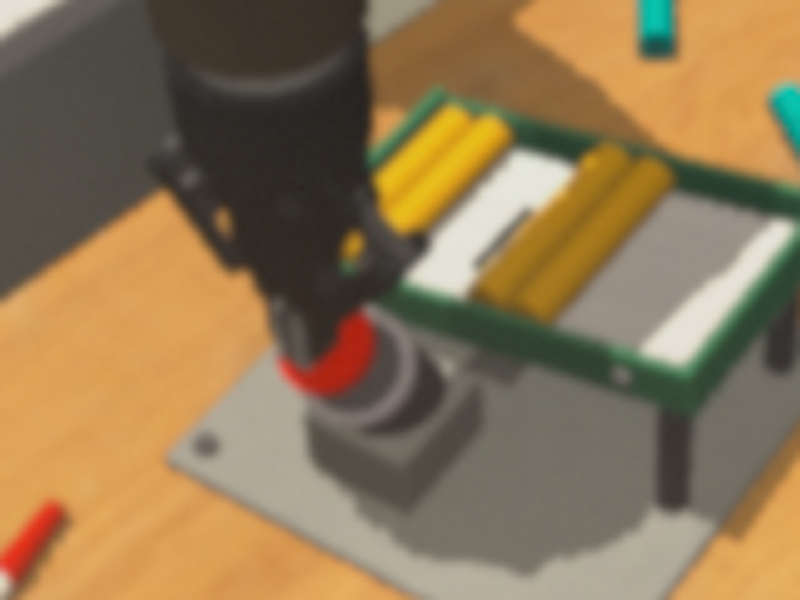

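The plunger is at the stop again (17.5 N) and bar 2 lies against bar 1 (crop (450,175)). Two bars are held. Retracting, then going straight up and clear.

Call:
{"op": "arm_command", "data": {
  "commands": [
    {"tx": 0.002,"ty": 0,"tz": -0.0035,"roll": 0},
    {"tx": 0.0045,"ty": 0,"tz": -0.0078,"roll": 0},
    {"tx": 0.007,"ty": 0,"tz": -0.0121,"roll": 0},
    {"tx": 0.0095,"ty": 0,"tz": -0.0165,"roll": 0},
    {"tx": 0.012,"ty": 0,"tz": -0.0208,"roll": 0},
    {"tx": 0.0145,"ty": 0,"tz": -0.0251,"roll": 0},
    {"tx": 0.0165,"ty": 0,"tz": -0.0286,"roll": 0},
    {"tx": 0.017,"ty": 0,"tz": -0.0294,"roll": 0}
  ]
}}

```text
clock: 16.05
tool_pos: [539.3, -151.8, 162.7]
tcp_rot: [[0.151, -0.988, 0.0], [-0.988, -0.151, 0.0], [-0.0, -0.0, -1.0]]
wrist_force: [-0.3, 0.1, 0.6]
opening: -0.0
```

Call:
{"op": "arm_command", "data": {
  "commands": [
    {"tx": 0.005,"ty": 0,"tz": -0.01,"roll": 0},
    {"tx": 0.015,"ty": 0,"tz": -0.025,"roll": 0},
    {"tx": 0.03,"ty": 0,"tz": -0.045,"roll": 0},
    {"tx": 0.045,"ty": 0,"tz": -0.065,"roll": 0},
    {"tx": 0.06,"ty": 0,"tz": -0.08,"roll": 0},
    {"tx": 0.07,"ty": 0,"tz": -0.09,"roll": 0},
    {"tx": 0.075,"ty": 0,"tz": -0.095,"roll": 0},
    {"tx": 0.075,"ty": 0,"tz": -0.095,"roll": 0}
  ]
}}

```text
clock: 16.85
tool_pos: [550.5, -226.3, 257.8]
tcp_rot: [[0.151, -0.989, 0.001], [-0.989, -0.151, 0.0], [0.0, -0.001, -1.0]]
wrist_force: [-0.2, 0.4, -0.2]
opening: 0.0
```

Run:
```python
from h import *
s=get_state();f=s['wrist_force'];print(s['clock'],s['tool_pos'],f)
p,d=read_camera('scene');cv2.imwrite('pics/s6.png',cv2.resize(p[190:310,200:360,::-1],None,fx=5,fy=5,interpolation=2))
k=camera_params('scene');W=cloud(d,k);m=redmask(p)&(d>0)&(W[...,2]>90)&(W[...,2]<170);print('cap',m.sum(),np.median(W[m],0))
p,d=read_camera('top');cv2.imwrite('pics/t6.png',cv2.resize(p[180:330,260:420,::-1],None,fx=4,fy=4,interpolation=2))
```

```text
16.85 [ 550.50267907 -226.29042269  257.81935522] [-0.16381882  0.36809124 -0.2336389 ]
cap 304 [ 540.01292489 -137.24029056  137.08439069]
```

View pics/s6.png

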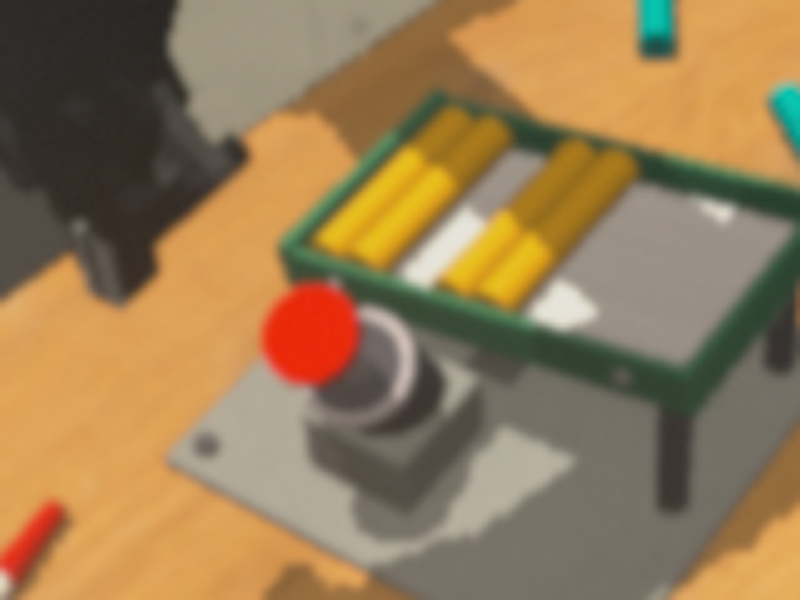

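View pics/t6.png

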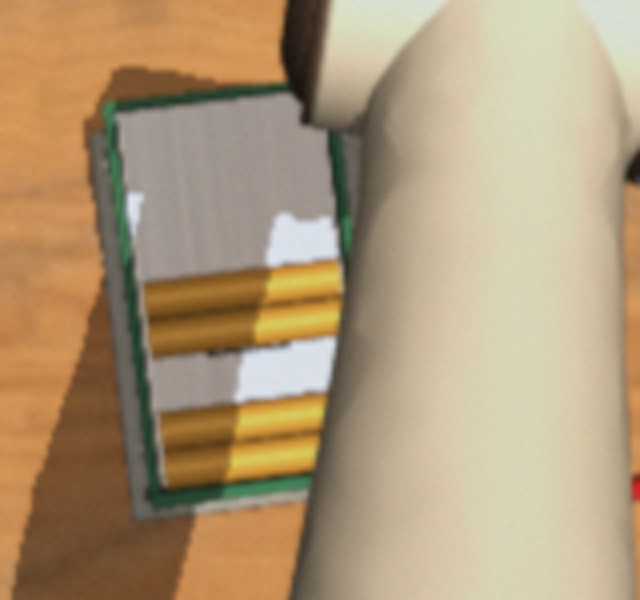

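Both views show two bars at the low end and two behind the gate. The cap is back at its starting height and the arm is clear. Handing in.

```bash
python3 -c "
from rig import *
print(job_done())"
```

```text
the job is handed in; nothing more can be done
None
```

I fed two bars to the low end with two presses of the red plunger, and I've handed the job in; `job_done()` gives no verdict.

- **Presses:** I pressed along the plunger's axis with the jaws shut. The trip pin came about 10 mm in and the stop about 16 mm in. The highest force I read along the plunger was about 20 N on the first press and 17.5 N on the second. The force is only reported at the end of each move, so a brief peak in between would not show.
- **Between presses:** I let the plunger come right up and saw bar 1 at rest at the low end with the other three held behind the gate.
- **Last checks:** The scene and top pictures show two bars against the low end wall and two behind the gate. In the scene view the cap reads 137.1 mm high, the same as at the start. The tool is clear, with wrist force near zero, at 16.9 s. In the top view the arm hides the plunger side, so the cap was checked from the scene camera only.
- **Bystanders:** I didn't measure the plug gauge, ring gauge and marker again at the end. The arm stayed well above them and I felt no unexpected contact.

No check failed or disagreed.

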